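# Put the tape away and wedge the box lid shut

## Robot

A 7-joint arm with a two-finger parallel gripper is mounted at the origin on the work surface. World frame = base frame: x ahead of the robot, y to its left, z up, the work surface at z = 0. Lengths are in m, angles in rad, forces in N, time in s.
With the tool pointing down it reaches from about 0.4 to 0.9 m from the base axis. Payload 5.6 kg.
Tool frame: the origin (TCP) lies midway between the tips of the shut fingers; the grasp point (between the pads) lies behind it (r.grip_depth is the z of the grasp point in the tool frame, in m); z points along the fingers, y is the line along which they close (so a half turn about z gives the same grasp; the last joint's range is limited). The gripper opens to 92 mm and grips with 3 to 60 N. Pads are 20 mm wide; open, the fingers measure 128 mm over their backs; the gripper's body (75 mm by 189 mm) begins 69 mm behind the grasp point.
Start: joints at [-1.334, 0.468, -0.012, 1.603, 0.006, 1.071, -0.056], TCP at [0.18, 0.625, 0.19] pointing down, gripper open.
Joint ranges: [-2.53, 2.53], [-0.31, 2.02], [-1.57, 1.55], [0.28, 2.44], [-1.29, 4.43], [0.15, 1.84], [-2.92, 2.92]. Speed limits (rad/s): [2.57, 2.57, 3.14, 3.14, 3.14, 3.14, 3.14].

## Interface

Orientations are given as a unit quaternion [w, x, y, z].
In Python, from plant import r gives the robot as it stands.
- The arm moves only by the tool send_rows, never from a script. Its argument "series" is a list of rows, each a list of 3 entries, a list of its own where there are three numbers: the closure in counts, from 0 (fully open) to 255 (shut), then the shift along the tool's x, y, z in mm, then the turn, a rotation vector about the tool's x, y, z in degrees. A call has 1 to 5 rows; each row shifts and turns the commanded pose from where the row before left it, along the tool's axes as they then stand; what a row does not reach is not made up. A row lasts 1/8 s, in which the tool goes at most 62.5 mm and 10.7 degrees, less where a joint would pass 70% of its speed; a pose out of reach is approached as far as the arm can. A call is refused whole if a number of a shift passes 62.5 or a number of a turn 10.7, either way. A call with a gripper value outside its range is refused whole. The fingers move at their own pace and stop on an object; "grip_force" is the grip in N (left out, the last holds). Time passes only in rows, so rows that do not move let the fingers close. It gives the time, the measured TCP pose, the force, the opening and the grip force at its end, in the units of the state.
- r.observe(): the state, without advancing time (a new reading comes with each control period).
- r.capture(name): name is "side" or "top"; returns a dict with "pixels" (420x560x3 uint8, blue, green, red), "depth" (420x560 float32, m along the optical axis (not along the pixel's ray), 0 where there is no reading), "intrinsics" (3x3 intrinsics, pixels), "k1" (the pictures are not rectified: a ray, as slopes to the right and down, at radius r is drawn at 1 + k1 r^2 times it, then the intrinsics apply), "rvec" (rotation vector, rad) and "tvec" (3), from world to camera coordinates, as OpenCV has them. Camera axes: x right, y down, z forward; pixel columns grow to the right and rows downward; lengths in m; the calibration is good to about 2 mm. A picture is of the moment at which its call begins.
- r.sign_off(): hands the job in; it is judged then, once.
The state is a dict: "t": time; "joint_pos": joint angles; "joint_vel": joint speeds; "effort": joint torques, N m; "tool_pos": TCP position; "orientation": TCP orientation; "ft_force": force on the tool from outside, world axes, zero at the start; "ft_torque": the same for the moment, N m; "finger_gap": finger opening in m; "grasp_force": force on a finger pad.
Only numpy, scipy, OpenCV 4.12 (cv2) and the standard library are available. Lean on these libraries where they do the work, as an engineer would, in place of code of your own. Each camera call takes 0.05 s, during which the arm holds its last target. There are 200 camera calls.

## Task

Take the narrow roll of tape up off its spindle and lay it flat on the floor of the wooden box. Then close the box: slide its dovetailed lid, narrow end first, into the tapered way from the wide end and push it until it wedges tight, its ends flush with the ends of the box. Leave the wide roll on its spindle and everything else on the bench where it is.

Things in the scene. Friction and masses are not known exactly. Their poses are not given: they have to be found in the camera images.
- box: Open wooden box fixed to the bench, 160 long (its x), 128 wide (y), 50 high. Origin: centre of the underside, on the bench. Floor 6 thick; cavity 146 (x) by 74 (y). The lid lies on flat ledges at z = 40 on the side walls, between two rails up to z = 50 whose inner faces overhang (30 degrees off vertical) and hold it down. Its +x points to the robot's left, give or take 20 degrees.
- way_mouth (a point): Middle of the wide end of the box's dovetail way, at ledge height: 80 from the box's middle towards its -x, 40 above the bench; axes as the box's. The way is open at both ends; at ledge height it is 112 wide here, 92 at the box's +x end, and 11.5 less at the rails' top. The lid enters here and slides to +x.
- lid_home (a point): Where the lid's origin is when home (box frame 0, 0, 40 mm), lid x along the box's x, ends flush. Side play: 0.06 mm each side per mm short of home. 120 mm or more short of home the lid can be lowered straight down on to the ledges, with 1.5 mm to spare. It touches both rails 1 mm before flush; a push of 8 to 15 N wedges it flush within 1 mm, where it stays.
- lid: Loose wooden dovetail lid, about 160 g, lying flat on the bench, handle up: 160 long (its x), 9 thick, underside 112 wide at its -x end (wide end) and 92 at its +x end (narrow end), top face 10 narrower. Origin: centre of the underside; z up.
- lid_handle (a point): Grip point in the lid's handle, a crossbar 14 thick (lid's x), 56 wide (y), standing 28 above the lid's top, 20 from the lid's middle towards its wide end. The point lies 29 above the lid's underside, 8 below the bar's top, in the bar's middle; axes as the lid's.
- roll_narrow: Narrow roll of brown tape, 56 outside diameter, 24 high, 25 bore, about 70 g, sitting flat on the collar of its spindle. Origin: centre of its underside; z is its axis. Lying on the box floor its origin is 6 above the bench.
- stand_narrow: Stand carrying the narrow roll, fixed: round foot 80 diameter and 12 high, collar 33 diameter up to z = 32, then the upright spindle 18 diameter up to z = 75. Origin: centre of the underside. It looks the same as the other stand; the two may swap places.
- roll_wide: Wide roll of the same tape, 56 outside diameter, 42 high, on the other stand; to be left alone. Origin: centre of its underside.
- stand_wide: The other stand, same shape and sizes, carrying the wide roll; fixed.
- polish_tin: Round shoe polish tin, 68 diameter, 26 high, loose bystander. Origin under its centre.
- bulb_carton: Upright light bulb carton, 60 by 60 by 85 high, loose bystander. Origin under its centre.
- cutter_box: Small grey case, 110 by 35 by 22 high, loose bystander. Origin under its centre.
- screwdriver: Screwdriver with black handle, 190 long, loose bystander.
- torch: Black torch, 135 long, 38 high, lying on the bench, loose bystander.
Things that resemble listed ones, but are neither listed nor needed, are in the scene too. What is shaped like the roll_narrow but purple or yellow is not meant.

How it is judged:
On the way, in this order (a step that is already met when the one before it is completed fails the run):
1. the narrow roll has been lifted clear of its spindle (z of roll_narrow in the frame of stand_narrow above 0.075 m), for 0.05 s.
2. the narrow roll lies flat on the floor of the box, let go (x of roll_narrow in the frame of box between -0.047 and 0.047 m and y of roll_narrow in the frame of box between -0.014 and 0.014 m and z of roll_narrow in the frame of box below 0.01 m and angle between the z axis of roll_narrow and the z axis of box, either way round below 0.1 rad and contact force between roll_narrow and the fingers below 0.05 N), for 0.2 s.
3. the lid is wedged home in the way (x of lid in the frame of box between -0.003 and 0.005 m and y of lid in the frame of box between -0.002 and 0.002 m and z of lid in the frame of box between 0.0375 and 0.0425 m and angle between the x axis of lid and the x axis of box, either way round below 0.03 rad and angle between the z axis of lid and the z axis of box, either way round below 0.03 rad and contact force between lid and box above 6 N), for 0.2 s.
At the end, for the whole second after the job is handed in: The narrow roll lies flat (6 degrees) and still on the box floor; the lid is down in the way, straight (1.7 degrees, 2 mm sideways), 3 mm short of to 5 mm past flush, still, and wedged: pressing on the way with over 6 N in all; the wide roll is seated on its own spindle (all of step 3 and x of roll_narrow in the frame of box between -0.047 and 0.047 m and y of roll_narrow in the frame of box between -0.014 and 0.014 m and z of roll_narrow in the frame of box below 0.01 m and angle between the z axis of roll_narrow and the z axis of box, either way round below 0.1 rad and linear speed of each of roll_narrow, lid below 0.02 m/s and horizontal distance between roll_wide and stand_wide below 0.012 m and z of roll_wide in the frame of stand_wide below 0.036 m); the robot touches nothing.
It fails at once if the wide roll is lifted or dragged along (more than 15 mm) (distance of roll_wide from where it was at the start of the episode above 0.015 m).
It fails at once if a bystander on the bench is shifted by more than 25 mm (distance of any of polish_tin, bulb_carton, cutter_box, screwdriver, torch from where it was at the start of the episode above 0.025 m).
It also fails if it takes over 72 s, if anything falls off the work surface, if the arm or the gripper's body presses on something with over 40 N, if the wrist force passes 120 N, or if a joint passes its speed limit or range.

## Working session

There is one attempt and no reset: what is moved stays moved. The work goes in short steps, Python scripts to look and compute and a tool call to move; the robot and the scene stay as the last step left them, time stands still between calls to the robot, and variables do not carry over. Pictures are saved under pics/ and viewed, at most 10 in all, crops included, and the job is handed in when it is done.

Besides the shell and the picture viewer there is one more tool, called after ">>>" by a JSON object that holds its "name" and its "arguments". send_rows: Moves the arm, as the interface text tells. Its arguments: {"type":"object","properties":{"series":{"type":"array","items":{"type":"array"}},"grip_force":{"type":"number"}},"required":["series"]}

```bash
ls; mkdir -p pics
cat > h.py <<'E'
import numpy as np, cv2
from plant import r
def cap(n):
    c=r.capture(n); c['R']=cv2.Rodrigues(np.array(c['rvec'],float))[0]; c['t']=np.array(c['tvec'],float).ravel(); return c
def slopes(c,uv):
    uv=np.atleast_2d(np.array(uv,float)); K=np.array(c['intrinsics']); 
    return cv2.undistortPoints(uv.reshape(-1,1,2),K,np.array([c['k1'],0,0,0,0.])).reshape(-1,2)
def plane(c,uv,z):
    s=slopes(c,uv); d=np.c_[s,np.ones(len(s))]@c['R']; o=-c['R'].T@c['t']
    return o+d*((z-o[2])/d[:,2])[:,None]
def cloud(c):
    h,w=c['depth'].shape; v,u=np.mgrid[:h,:w]; s=slopes(c,np.c_[u.ravel(),v.ravel()])
    d=c['depth'].ravel(); p=np.c_[s*d[:,None],d]; p=(p-c['t'])@c['R']; p[d==0]=np.nan
    return p.reshape(h,w,3)
def proj(c,p):
    return cv2.projectPoints(np.atleast_2d(np.array(p,float)),np.array(c['rvec'],float),c['t'],np.array(c['intrinsics']),np.array([c['k1'],0,0,0,0.]))[0].reshape(-1,2)
E
python3 - <<'E'
from h import *
for n in('top','side'):
    c=cap(n); cv2.imwrite(f'pics/{n}0.png',c['pixels']); print(n,c['intrinsics'],c['k1'],-c['R'].T@c['t'])
    P=cloud(c); print(np.isnan(P[...,2]).mean())
print(r.observe(), r.grip_depth)
E
```

```text
pics
top [[404.60497013   0.         275.0484605 ]
 [  0.         404.60497013 210.23308859]
 [  0.           0.           1.        ]] -0.016138311243079885 [0.42022027 0.03743892 0.99921805]
0.0038392857142857144
side [[407.50351925   0.         280.92642958]
 [  0.         407.50351925 214.5292051 ]
 [  0.           0.           1.        ]] 0.037946472982345686 [ 0.21966813 -0.60448726  0.86813612]
0.004085884353741497
{'t': 0.1, 'joint_pos': array([-1.33397871,  0.46825211, -0.01153099,  1.60352875,  0.00600389,
        1.07142202, -0.0562966 ]), 'joint_vel': array([-0.00123652, -0.00203736,  0.00118577,  0.00048327, -0.00085134,
       -0.00056212,  0.00158615]), 'effort': array([ 3.43885722e-04, -5.21649384e+01, -1.28772156e-02, -2.44366425e+01,
       -5.68924507e-02,  1.41899631e-02,  4.20792105e-05]), 'tool_pos': array([0.17947338, 0.6241412 , 0.18876078]), 'orientation': array([-3.49673236e-05,  1.39513828e-01,  9.90219809e-01, -7.87857321e-04]), 'ft_force': array([-0.56016714, -0.30666997,  0.60047713]), 'ft_torque': array([0.00052754, 0.01248039, 0.05806635]), 'grasp_force': 0.0, 'finger_gap': 0.09185132476196474} -0.0187
```

View pics/top0.png

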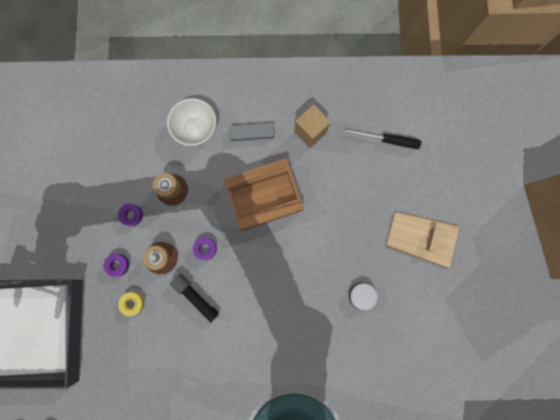

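View pics/side0.png

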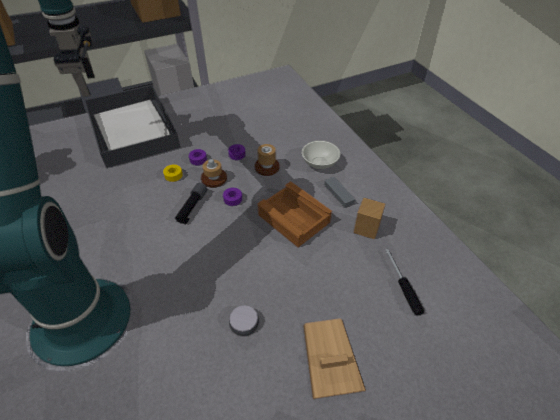

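The top view shows the box at (264,194), the lid at (423,238) with its handle right of centre, and the stands at (170,188) and (160,258). In the side view the stand near (213,170) carries the shorter (narrow) roll and the one at (267,155) the wide roll. Next I'll measure them.

```bash
cat > m.py <<'E'
from h import *
C={n:cap(n) for n in('top','side')}; P={n:cloud(C[n]) for n in C}
def near(n,xy,rad): 
    p=P[n]; return np.hypot(p[...,0]-xy[0],p[...,1]-xy[1])<rad
def comp(m,minA=20):
    k,l,s,c=cv2.connectedComponentsWithStats(m.astype(np.uint8)); return l==1+np.argmax(s[1:,4])
def rect(n,m,z):
    cs,_=cv2.findContours(m.astype(np.uint8),0,cv2.CHAIN_APPROX_NONE); pts=np.vstack([c.reshape(-1,2) for c in cs])
    w=plane(C[n],pts,z)[:,:2]
    return cv2.minAreaRect((w*1000).astype(np.float32)),w
E
python3 - <<'E'
from m import *
g0=plane(C['top'],[[264,194],[423,238],[170,188],[160,258],[196,295],[364,297]],0.03)
print(g0.round(3))
for n in C:
    p=P[n]; print(n,'bench z',np.nanmedian(p[...,2][near(n,[.3,.15],.05)]))
    m=near(n,g0[0],.13)&(p[...,2]>.044)&(p[...,2]<.058); print(' box',rect(n,m,.05)[0], np.nanmedian(p[m][:,2]))
    m=comp(near(n,g0[1],.13)&(p[...,2]>.005)); mt=m&(p[...,2]<.016)
    rr,w=rect(n,mt,.009); print(' lid',rr,np.nanmedian(p[mt][:,2]))
    mh=m&(p[...,2]>.031)&(p[...,2]<.045); print(' handle',rect(n,mh,.037)[0],np.nanmedian(p[mh][:,2]))
    for i in(2,3):
        ms=near(n,g0[i],.07); zz=p[...,2]
        for lo,hi in((.066,.085),(.05,.062)):
            q=p[ms&(zz>lo)&(zz<hi)]; print(' stand',i,lo,len(q),np.median(q,0).round(4),cv2.minEnclosingCircle((q[:,:2]*1000).astype(np.float32)) if len(q)>3 else '')
E
```

```text
[[ 0.581  0.064  0.03 ]
 [ 0.469 -0.316  0.03 ]
 [ 0.599  0.293  0.03 ]
 [ 0.43   0.314  0.03 ]
 [ 0.342  0.227  0.03 ]
 [ 0.332 -0.168  0.03 ]]
top bench z -0.0009067432446398932
 box ((578.8936767578125, 64.47560119628906), (128.21815490722656, 159.1373748779297), 17.743133544921875) 0.04905057944340343
 lid ((470.31982421875, -320.58538818359375), (161.9085235595703, 105.14513397216797), 72.1832046508789) 0.007777926608241739
 handle ((465.230224609375, -339.3368835449219), (15.457436561584473, 55.59321594238281), 72.47471618652344) 0.035464376854170455
 stand 2 0.066 430 [0.5991 0.2939 0.0726] ((599.8577880859375, 294.7486267089844), 28.20848274230957)
 stand 2 0.05 45 [0.5913 0.2851 0.0572] ((595.4088134765625, 289.18109130859375), 26.57839584350586)
 stand 3 0.066 53 [0.43   0.3176 0.0723] ((430.46392822265625, 318.66497802734375), 8.880051612854004)
 stand 3 0.05 376 [0.4304 0.3165 0.055 ] ((430.9366455078125, 318.33056640625), 27.643898010253906)
side bench z 0.0008427061514861651
 box ((577.1142578125, 62.67892074584961), (132.24212646484375, 164.57484436035156), 17.440343856811523) 0.05020636090546718
 lid ((470.8487854003906, -324.23150634765625), (162.8768310546875, 105.9491195678711), 72.57825469970703) 0.009694158723574691
 handle ((465.2989501953125, -345.34222412109375), (15.982735633850098, 56.0885124206543), 72.7370376586914) 0.037040876081223986
 stand 2 0.066 196 [0.5968 0.2906 0.0739] ((596.7517700195312, 293.5182189941406), 29.791479110717773)
 stand 2 0.05 55 [0.5869 0.2711 0.0563] ((594.5147705078125, 288.34136962890625), 26.293594360351562)
 stand 3 0.066 26 [0.4295 0.315  0.0732] ((430.906005859375, 313.6527404785156), 10.092859268188477)
 stand 3 0.05 168 [0.4251 0.3098 0.0559] ((428.8973083496094, 315.68896484375), 28.128711700439453)
```

```bash
cat > go.py <<'E'
import sys, numpy as np
from scipy.spatial.transform import Rotation as R
from plant import r
def show(x,y,z,yaw):
    o=r.observe(); q=np.array(o['orientation']); A=R.from_quat(q[[1,2,3,0]])
    a=np.radians(yaw); ya=np.array([np.cos(a),np.sin(a),0]); za=np.array([0,0,-1.]); T=R.from_matrix(np.c_[np.cross(ya,za),ya,za])
    d=np.array([x,y,z])/1000-o['tool_pos']
    print('t',round(o['t'],2),'pos',(o['tool_pos']*1e3).round(1),'gap',round(o['finger_gap']*1e3,1),'F',o['ft_force'].round(1),'grip',round(o['grasp_force'],1))
    print(' turn deg',np.degrees((A.inv()*T).as_rotvec()).round(2),' shift now',(A.inv().apply(d)*1e3).round(1),' shift after turn',(T.inv().apply(d)*1e3).round(1))
if __name__=='__main__': show(*map(float,sys.argv[1:]))
E
python3 go.py 430.4 316.8 110 107.6
```

```text
t 0.2 pos [179.5 624.3 189. ] gap 91.7 F [ 0.5 -0.  -0.1] grip 0.0
 turn deg [-6.000e-02 -1.000e-02 -3.364e+01]  shift now [-326.1 -226.2   79.3]  shift after turn [-146.2 -369.    79. ]
```

>>> {"name": "send_rows", "arguments": {"series": [[0,[0,0,0],[0,0,-8.4]],[0,[0,0,0],[0,0,-8.4]],[0,[0,0,0],[0,0,-8.4]],[0,[0,0,0],[0,0,-8.4]],[0,[0,0,0],[0,0,0]]]}}

```text
t: 0.82
tool_pos: [0.1796, 0.6245, 0.1893]
orientation: [-0.0, -0.152, 0.988, -0.0]
ft_force: [0.4, 0.3, -0.5]
finger_gap: 0.0919
grasp_force: 0.0
```

```bash
python3 go.py 430.4 316.8 110 107.6
```

```text
t 0.82 pos [179.6 624.5 189.3] gap 91.9 F [ 0.4  0.3 -0.5] grip 0.0
 turn deg [-0.01 -0.03 -0.14]  shift now [-146.9 -368.8   79.4]  shift after turn [-146.  -369.1   79.3]
```

>>> {"name": "send_rows", "arguments": {"series": [[0,[-18.3,-46,0],[0,0,0]],[0,[-18.3,-46,0],[0,0,0]],[0,[-18.3,-46,0],[0,0,0]],[0,[-18.3,-46,0],[0,0,0]],[0,[-18.3,-46,0],[0,0,0]]]}}

```text
t: 1.45
tool_pos: [0.3372, 0.4317, 0.1897]
orientation: [0.0, -0.151, 0.989, 0.0]
ft_force: [1.0, -0.4, -0.2]
finger_gap: 0.0919
grasp_force: 0.0
```

>>> {"name": "send_rows", "arguments": {"series": [[0,[-18.3,-46,15],[0,0,0]],[0,[-18.3,-46,25],[0,0,0]],[0,[-18.3,-46,39],[0,0,0]],[0,[0,0,0],[0,0,0]],[0,[0,0,0],[0,0,0]]]}}

```text
t: 2.08
tool_pos: [0.4297, 0.3193, 0.1112]
orientation: [0.0, -0.152, 0.988, 0.0]
ft_force: [0.9, 0.5, 0.7]
finger_gap: 0.0919
grasp_force: 0.0
```

```bash
python3 go.py 430.4 316.8 35.5 107.6
```

```text
t 2.08 pos [429.7 319.3 111.2] gap 91.9 F [0.9 0.5 0.7] grip 0.0
 turn deg [ 0.04  0.01 -0.11]  shift now [ 0.1 -2.6 75.7]  shift after turn [ 0.1 -2.6 75.7]
```

>>> {"name": "send_rows", "arguments": {"series": [[0,[0,-2.5,25],[0,0,0]],[0,[0,0,26],[0,0,0]],[0,[0,0,25],[0,0,0]],[0,[0,0,0],[0,0,0]],[80,[0,0,0],[0,0,0]]], "grip_force": 20}}

```text
t: 2.7
tool_pos: [0.4309, 0.3177, 0.0363]
orientation: [0.001, -0.153, 0.988, 0.001]
ft_force: [-0.0, 0.7, 0.1]
finger_gap: 0.0839
grasp_force: 0.0
```

>>> {"name": "send_rows", "arguments": {"series": [[100,[0,0,0],[0,0,0]],[150,[0,0,0],[0,0,0]],[150,[0,0,0],[0,0,0]],[150,[0,0,0],[0,0,0]],[150,[0,0,0],[0,0,0]]], "grip_force": 20}}

```text
t: 3.32
tool_pos: [0.4307, 0.3159, 0.0349]
orientation: [0.0, -0.153, 0.988, 0.0]
ft_force: [0.4, -0.4, -0.2]
finger_gap: 0.0382
grasp_force: 0.0
```

>>> {"name": "send_rows", "arguments": {"series": [[150,[0,0,-10],[0,0,0]],[150,[0,0,-20],[0,0,0]],[150,[0,0,-25],[0,0,0]],[150,[0,0,-25],[0,0,0]],[150,[0,0,0],[0,0,0]]]}}

```text
t: 3.95
tool_pos: [0.432, 0.317, 0.1172]
orientation: [0.002, -0.153, 0.988, 0.001]
ft_force: [-0.3, 0.5, -0.2]
finger_gap: 0.0377
grasp_force: 0.0
```

```bash
python3 go.py 578.2 63.8 115 107.6
python3 - <<'E'
from m import *
cv2.imwrite('pics/s1.png',cv2.resize(C['side']['pixels'][80:300,120:380],None,fx=2.3,fy=2.3))
E
```

```text
t 3.95 pos [432.  317.  117.2] gap 37.7 F [-0.3  0.5 -0.2] grip 0.0
 turn deg [ 0.1   0.25 -0.04]  shift now [ -63.  -285.5    2. ]  shift after turn [ -62.8 -285.6    2.2]
```

View pics/s1.png

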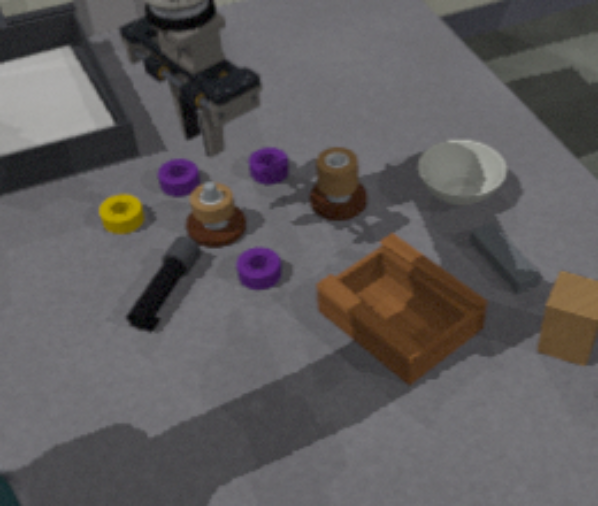

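The side view shows the gripper well off the roll: in the crop the fingers are at (205,140) and the roll is still on its spindle at (212,203). The frames disagree, so I'll check the calibration by projecting the TCP.

Run:
```python
from m import *
o=r.observe(); tp=o['tool_pos']
for n in C:
    c=C[n]; print(n,'TCP px',proj(c,tp).round(1),'base px',proj(c,[0,0,0]).round(1),'R',c['R'].round(3).tolist(),c['t'].round(3))
    # gripper points in cloud
    p=P[n]; m=near(n,tp,.2)&(p[...,2]>.095)&(p[...,2]<.5); print(m.sum(), p[m][np.argsort(p[m][:,2])[:5]].round(3).tolist())
im=C['top']['pixels'].copy(); a=proj(C['top'],tp)[0].astype(int); cv2.circle(im,tuple(map(int,a)),4,(0,0,255),1)
im2=C['side']['pixels'].copy(); a=proj(C['side'],tp)[0].astype(int); cv2.circle(im2,tuple(map(int,a)),4,(0,0,255),1)
cv2.imwrite('pics/both.png',cv2.resize(np.hstack([im[100:420,60:380],im2[0:320,0:320]]),None,fx=1.25,fy=1.25))
print(o['joint_pos'].round(3),o['orientation'])
```

```text
top TCP px [[148.3 257.8]] base px [[294.7 441.5]] R [[-0.014, -1.0, -0.002], [-0.992, 0.015, -0.124], [0.124, 0.001, -0.992]] [0.046 0.54  0.94 ]
3715 [[0.448, 0.287, 0.155], [0.446, 0.287, 0.156], [0.443, 0.285, 0.16], [0.449, 0.287, 0.162], [0.447, 0.287, 0.163]]
side TCP px [[208.9 150.2]] base px [[ 81.4 319.7]] R [[0.902, -0.432, -0.001], [-0.323, -0.673, -0.665], [0.287, 0.6, -0.746]] [-0.459  0.242  0.948]
4596 [[0.432, 0.338, 0.137], [0.43, 0.338, 0.139], [0.429, 0.293, 0.139], [0.419, 0.331, 0.14], [0.425, 0.333, 0.14]]
[-0.689  0.369 -0.008  1.953  0.004  0.821  1.178] [-6.97252415e-04 -1.52705490e-01  9.88271400e-01 -4.31424505e-04]
```

View pics/both.png

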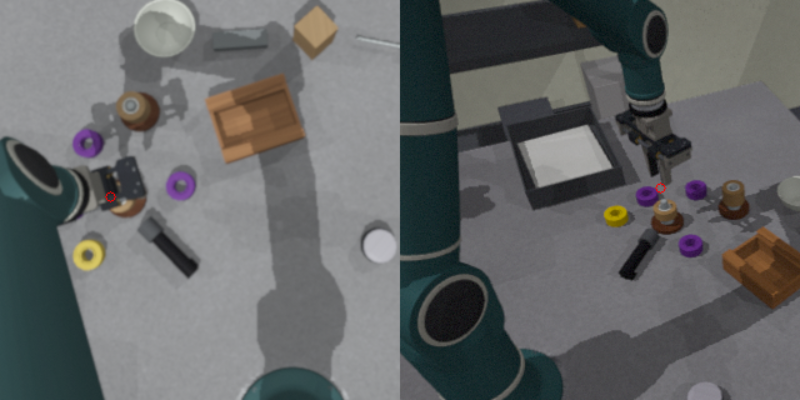

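The red TCP mark (110,197 in the left half, 660,187 in the right half) sits right over the spindle, so x and y are right. But the visible fingertips end about 20 mm above the TCP, so the part-open fingers passed over the roll. I'll measure tip height at a 59 mm gap.

>>> {"name": "send_rows", "arguments": {"series": [[90,[0,0,0],[0,0,0]],[90,[0,0,0],[0,0,0]],[90,[0,0,0],[0,0,0]]]}}

```text
t: 4.53
tool_pos: [0.4306, 0.3159, 0.1146]
orientation: [-0.0, -0.153, 0.988, -0.0]
ft_force: [-0.5, 0.2, 0.0]
finger_gap: 0.0593
grasp_force: 0.0
```

Run:
```python
from m import *
o=r.observe(); tp=o['tool_pos']; print(tp.round(4),o['finger_gap'],r.grip_depth)
c=C['side'];p=P['side']; m=near('side',tp,.07)&(p[...,2]>.085)
a=np.radians(107.6); u=np.array([np.cos(a),np.sin(a),0])
q=p[m]; s=(q-tp)@u; w=(q-tp)@np.array([-u[1],u[0],0])
for lo in range(-60,60,6):
    k=(s*1e3>=lo)&(s*1e3<lo+6)
    if k.sum(): i=np.argsort(q[k][:,2])[:3]; print(lo,k.sum(),(q[k][i][:,2]*1e3).round(0),(w[k][i]*1e3).round(0))
cv2.imwrite('pics/f.png',cv2.resize(c['pixels'][60:220,140:300],None,fx=3.6,fy=3.6,interpolation=2))
```

```text
[0.4307 0.316  0.1148] 0.05926545900376174 -0.0187
-60 304 [232. 235. 235.] [27. 24. 32.]
-54 474 [183. 185. 188.] [5. 1. 1.]
-48 478 [145. 146. 146.] [9. 4. 6.]
-42 625 [141. 147. 148.] [-6.  2. 11.]
-36 570 [137. 140. 144.] [ 8.  8. 10.]
-30 337 [157. 167. 178.] [8. 9. 8.]
-24 214 [240. 243. 244.] [26. 26. 21.]
-18 184 [242. 242. 244.] [27. 27. 26.]
-12 127 [243. 245. 246.] [24. 21. 22.]
-6 115 [241. 242. 244.] [27. 23. 27.]
0 112 [242. 243. 243.] [27. 23. 25.]
6 97 [243. 244. 244.] [26. 20. 22.]
12 70 [243. 243. 244.] [28. 19. 26.]
18 33 [241. 244. 245.] [26. 27. 26.]
24 78 [142. 142. 142.] [-0.  9.  3.]
30 155 [138. 139. 139.] [-9. -7.  5.]
36 47 [142. 151. 152.] [ 8.  9. 11.]
42 27 [152. 175. 185.] [ 8.  9. 10.]
48 26 [236. 239. 242.] [33. 29. 31.]
54 21 [235. 239. 245.] [31. 32. 30.]
```

View pics/f.png

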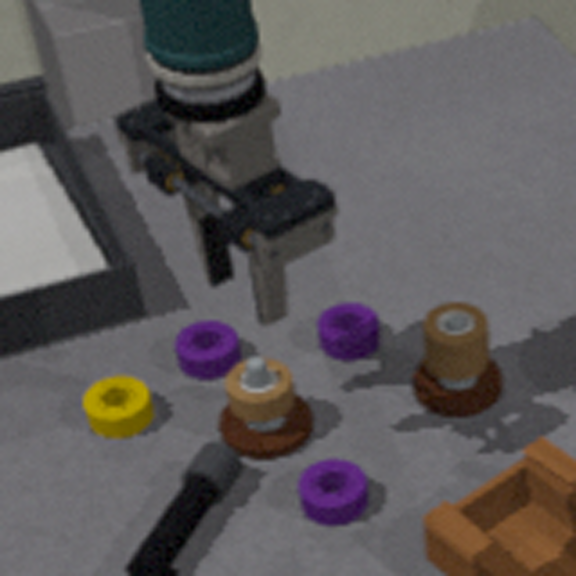

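The view shows open fingers with tips at crop (270,318) and (222,280), ending about z = 138 with the TCP at 115. So the real tips are about 23 mm above the reported TCP, and I need to go lower, watching the force.

>>> {"name": "send_rows", "arguments": {"series": [[0,[0,0,0],[0,0,0]],[0,[0,0,0],[0,0,0]],[0,[0,0,35],[0,0,0]],[0,[0,0,35],[0,0,0]],[0,[0,0,20],[0,0,0]]], "grip_force": 20}}

```text
t: 5.25
tool_pos: [0.43, 0.3154, 0.0234]
orientation: [-0.001, -0.153, 0.988, -0.0]
ft_force: [0.2, 0.9, 0.7]
finger_gap: 0.0916
grasp_force: 0.0
```

>>> {"name": "send_rows", "arguments": {"series": [[0,[0,0,6],[0,0,0]],[0,[0,0,5],[0,0,0]],[80,[0,0,0],[0,0,0]],[130,[0,0,0],[0,0,0]],[130,[0,0,0],[0,0,0]]]}}

```text
t: 5.88
tool_pos: [0.431, 0.3162, 0.0145]
orientation: [0.0, -0.153, 0.988, 0.0]
ft_force: [0.1, -0.0, -0.6]
finger_gap: 0.0638
grasp_force: 0.0
```

>>> {"name": "send_rows", "arguments": {"series": [[130,[0,0,0],[0,0,0]],[130,[0,0,0],[0,0,0]]]}}

```text
t: 6.12
tool_pos: [0.4308, 0.3163, 0.0143]
orientation: [0.0, -0.153, 0.988, 0.0]
ft_force: [-1.2, -0.1, 3.1]
finger_gap: 0.0544
grasp_force: 20.0
```

>>> {"name": "send_rows", "arguments": {"series": [[130,[0,0,-10],[0,0,0]],[130,[0,0,-25],[0,0,0]],[130,[0,0,-35],[0,0,0]],[130,[0,0,-30],[0,0,0]],[130,[0,0,0],[0,0,0]]]}}

```text
t: 6.75
tool_pos: [0.4321, 0.317, 0.1164]
orientation: [0.002, -0.153, 0.988, 0.001]
ft_force: [0.2, -0.5, -0.6]
finger_gap: 0.0547
grasp_force: 20.0
```

```bash
python3 go.py 578.2 63.8 90 107.6
python3 - <<'E'
from m import *
o=r.observe(); tp=o['tool_pos']
c=C['side'];p=P['side']; hsv=cv2.cvtColor(c['pixels'],40)
m=near('side',tp,.045)&(p[...,2]>.09)&(p[...,2]<.19)&(hsv[...,0]<22)&(hsv[...,1]>60)
q=p[m]; print(len(q),np.percentile(q,[2,50,98],axis=0).round(3).tolist())
cv2.imwrite('pics/f2.png',cv2.resize(c['pixels'][60:220,140:300],None,fx=3,fy=3,interpolation=2))
E
```

```text
t 6.75 pos [432.1 317.  116.4] gap 54.7 F [ 0.2 -0.5 -0.6] grip 20.0
 turn deg [ 0.1   0.27 -0.05]  shift now [ -62.8 -285.5   26.2]  shift after turn [ -62.7 -285.5   26.4]
151 [[0.404, 0.286, 0.136], [0.417, 0.301, 0.155], [0.436, 0.343, 0.159]]
```

View pics/f2.png

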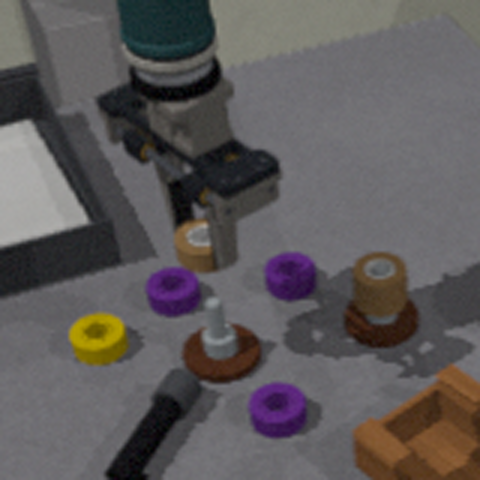

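The crop shows the roll at (200,245) held between the fingers and its spindle bare at (215,320). Next: carry it over the box.

>>> {"name": "send_rows", "arguments": {"series": [[130,[-10.5,-47.6,0],[0,0,0]],[130,[-10.5,-47.6,0],[0,0,0]],[130,[-10.5,-47.6,0],[0,0,0]],[130,[-10.5,-47.6,0],[0,0,0]],[130,[-10.5,-47.6,0],[0,0,0]]]}}

```text
t: 7.48
tool_pos: [0.5521, 0.1032, 0.1122]
orientation: [-0.001, -0.153, 0.988, -0.0]
ft_force: [0.5, 1.0, -1.5]
finger_gap: 0.0545
grasp_force: 20.0
```

>>> {"name": "send_rows", "arguments": {"series": [[130,[-10.5,-47.6,0],[0,0,0]],[130,[0,0,0],[0,0,0]],[130,[0,0,30],[0,0,0]],[130,[0,0,30],[0,0,0]],[130,[0,0,0],[0,0,0]]]}}

```text
t: 8.1
tool_pos: [0.5735, 0.0633, 0.0507]
orientation: [-0.004, -0.153, 0.988, 0.0]
ft_force: [-0.5, -0.1, 0.0]
finger_gap: 0.0541
grasp_force: 20.0
```

```bash
python3 go.py 578.2 63.8 -10 107.6
python3 - <<'E'
from m import *
tp=r.observe()['tool_pos']
for n in C:
    c=C[n];p=P[n]; hsv=cv2.cvtColor(c['pixels'],40)
    m=near(n,tp,.05)&(p[...,2]>.055)&(p[...,2]<.115)&(hsv[...,0]<22)&(hsv[...,1]>60)
    q=p[m]; print(n,len(q),np.percentile(q,[2,50,98],axis=0).round(3).tolist() if len(q) else '')
E
```

```text
t 8.1 pos [573.5  63.3  50.7] gap 54.1 F [-0.5 -0.1  0. ] grip 20.0
 turn deg [ 0.08 -0.41  0.04]  shift now [-5.  -1.1 60.7]  shift after turn [-4.6 -1.  60.7]
top 0 
side 223 [[0.548, 0.033, 0.074], [0.561, 0.055, 0.093], [0.592, 0.094, 0.102]]
```

>>> {"name": "send_rows", "arguments": {"series": [[130,[-4.5,-1,0],[0,0,0]],[130,[0,0,20],[0,0,0]],[130,[0,0,20],[0,0,0]],[130,[0,0,12],[0,0,0]],[130,[0,0,5],[0,0,0]]]}}

```text
t: 8.82
tool_pos: [0.5811, 0.0631, -0.004]
orientation: [-0.001, -0.153, 0.988, -0.0]
ft_force: [-0.1, -0.7, -1.7]
finger_gap: 0.0546
grasp_force: 20.0
```

>>> {"name": "send_rows", "arguments": {"series": [[130,[0,0,2],[0,0,0]],[130,[0,0,1.5],[0,0,0]],[130,[0,0,0],[0,0,0]]]}}

```text
t: 9.2
tool_pos: [0.5818, 0.0632, -0.0063]
orientation: [0.0, -0.153, 0.988, 0.0]
ft_force: [-0.2, 0.8, -0.3]
finger_gap: 0.0544
grasp_force: 20.0
```

```bash
python3 go.py 578.2 63.8 -11.5 107.6
```

```text
t 9.2 pos [581.8  63.2  -6.3] gap 54.4 F [-0.2  0.8 -0.3] grip 20.0
 turn deg [-0.    0.03 -0.03]  shift now [3.2 1.7 5.2]  shift after turn [3.2 1.7 5.2]
```

>>> {"name": "send_rows", "arguments": {"series": [[130,[3,1,2],[0,0,0]],[130,[0,0,1.5],[0,0,0]],[130,[0,0,0],[0,0,0]]]}}

```text
t: 9.57
tool_pos: [0.5783, 0.0632, -0.0101]
orientation: [-0.0, -0.153, 0.988, 0.0]
ft_force: [0.1, -0.4, -0.6]
finger_gap: 0.0539
grasp_force: 20.0
```

>>> {"name": "send_rows", "arguments": {"series": [[130,[0,0,1],[0,0,0]],[130,[0,0,1],[0,0,0]],[130,[0,0,0],[0,0,0]]]}}

```text
t: 9.95
tool_pos: [0.5785, 0.0632, -0.0117]
orientation: [0.0, -0.153, 0.988, 0.0]
ft_force: [-0.9, -0.8, 3.3]
finger_gap: 0.0545
grasp_force: 20.0
```

```bash
python3 go.py 578.2 63.8 -11.5 107.6
```

```text
t 9.95 pos [578.5  63.2 -11.7] gap 54.5 F [-0.9 -0.8  3.3] grip 20.0
 turn deg [ 0.    0.01 -0.04]  shift now [ 0.1  0.7 -0.2]  shift after turn [ 0.1  0.7 -0.2]
```

>>> {"name": "send_rows", "arguments": {"series": [[100,[0,0,0],[0,0,0]],[65,[0,0,0],[0,0,0]],[65,[0,0,0],[0,0,0]],[65,[0,0,-10],[0,0,0]],[65,[0,0,-30],[0,0,0]]]}}

```text
t: 10.58
tool_pos: [0.5771, 0.063, 0.0275]
orientation: [-0.002, -0.153, 0.988, -0.0]
ft_force: [0.3, 0.4, -0.2]
finger_gap: 0.0682
grasp_force: 0.0
```

>>> {"name": "send_rows", "arguments": {"series": [[65,[0,0,-50],[0,0,8.8]],[65,[0,0,-40],[0,0,8.8]],[65,[0,0,0],[0,0,8.8]],[65,[0,0,0],[0,0,8.8]],[65,[0,0,0],[0,0,0]]]}}

```text
t: 11.2
tool_pos: [0.5785, 0.0634, 0.1186]
orientation: [0.0, 0.152, 0.988, 0.0]
ft_force: [-0.8, 0.1, -0.0]
finger_gap: 0.0682
grasp_force: 0.0
```

```bash
python3 go.py 465.2 -341 50 72.4
```

```text
t 11.2 pos [578.5  63.4 118.6] gap 68.2 F [-0.8  0.1 -0. ] grip 0.0
 turn deg [0.02 0.05 0.08]  shift now [ -13.7 -419.7   68.5]  shift after turn [ -14.3 -419.7   68.6]
```

>>> {"name": "send_rows", "arguments": {"series": [[0,[-1.8,-52.5,0],[0,0,0]],[0,[-1.8,-52.5,0],[0,0,0]],[0,[-1.8,-52.5,0],[0,0,0]],[0,[-1.8,-52.5,0],[0,0,0]],[0,[-1.8,-52.5,0],[0,0,0]]]}}

```text
t: 11.82
tool_pos: [0.5069, -0.1913, 0.1183]
orientation: [0.0, 0.152, 0.988, 0.0]
ft_force: [0.4, -0.4, -0.2]
finger_gap: 0.0924
grasp_force: 0.0
```

>>> {"name": "send_rows", "arguments": {"series": [[0,[-1.8,-52.5,0],[0,0,0]],[0,[-1.8,-52.5,0],[0,0,0]],[0,[-1.6,-52.5,0],[0,0,0]],[0,[0,0,0],[0,0,0]]]}}

```text
t: 12.32
tool_pos: [0.4621, -0.3465, 0.1183]
orientation: [-0.0, 0.156, 0.988, -0.001]
ft_force: [-0.3, 0.2, -0.6]
finger_gap: 0.0919
grasp_force: 0.0
```

```bash
python3 go.py 465.2 -341 20 72.4
python3 - <<'E'
from m import *
a=np.radians(107.6); u=np.array([np.cos(a),np.sin(a)]); v=np.array([-u[1],u[0]])
for n in C:
    p=P[n]; m=near(n,[.578,.064],.13)&(p[...,2]>.044)&(p[...,2]<.058); rr=rect(n,m,.05)[0]; print(n,'box',rr)
    m=near(n,[.578,.064],.13)&(p[...,2]>.044)&(p[...,2]<.058); b=np.array(rr[0])/1e3
    q=p[near(n,[.578,.064],.06)]; q=q[(q[:,2]>.023)&(q[:,2]<.036)]; d=q[:,:2]-b
    k=(abs(d@v)<.034)&(abs(d@u)<.06); 
    print(' roll in box',k.sum(),cv2.minEnclosingCircle(np.c_[d[k]@u,d[k]@v].astype(np.float32)*1000),np.median(q[k][:,2]))
cv2.imwrite('pics/t3.png',cv2.resize(C['top']['pixels'][120:300,210:480],None,fx=2.8,fy=2.8,interpolation=2))
E
```

```text
t 12.32 pos [ 462.1 -346.5  118.3] gap 91.9 F [-0.3  0.2 -0.6] grip 0.0
 turn deg [-0.14  0.02 -0.32]  shift now [-1.2  6.4 98.3]  shift after turn [-1.3  6.2 98.3]
top box ((578.8904418945312, 64.47454833984375), (128.22512817382812, 159.1373748779297), 17.743133544921875)
 roll in box 326 ((-1.5496212244033813, 0.09907343238592148), 27.708654403686523) 0.028657363084902986
side box ((521.7481079101562, 47.25737762451172), (54.77473831176758, 160.79058837890625), 3.415393829345703)
 roll in box 12 ((-1.266862392425537, -33.668556213378906), 11.867809295654297) 0.029214247188788144
```

View pics/t3.png

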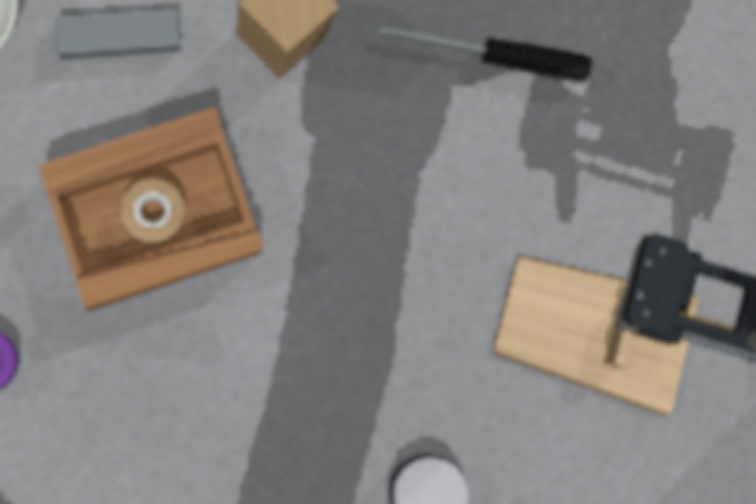

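The top crop shows the roll at (153,210) in the middle of the box cavity, and the lid at (600,330) with its narrow end to the left and handle bar at (617,320). Now down to the handle.

>>> {"name": "send_rows", "arguments": {"series": [[0,[-1,7,0],[0,0,0]],[0,[0,0,40],[0,0,0]],[0,[0,0,45],[0,0,0]],[0,[0,0,0],[0,0,0]],[0,[0,0,0],[0,0,0]]], "grip_force": 40}}

```text
t: 13.05
tool_pos: [0.469, -0.3346, 0.0342]
orientation: [0.001, 0.152, 0.988, -0.0]
ft_force: [0.1, -0.3, -0.0]
finger_gap: 0.0921
grasp_force: 0.0
```

```bash
python3 go.py 465.2 -339.6 -8 72.5
```

```text
t 13.05 pos [ 469.  -334.6   34.2] gap 92.1 F [ 0.1 -0.3 -0. ] grip 0.0
 turn deg [-0.    0.09 -0.03]  shift now [ 2.2 -5.9 42.2]  shift after turn [ 2.2 -5.9 42.2]
```

>>> {"name": "send_rows", "arguments": {"series": [[0,[2,-6,15],[0,0,0]],[0,[0,0,15],[0,0,0]],[0,[0,0,7],[0,0,0]],[0,[0,0,3],[0,0,0]],[0,[0,0,0],[0,0,0]]]}}

```text
t: 13.68
tool_pos: [0.464, -0.3401, -0.0073]
orientation: [-0.0, 0.153, 0.988, 0.0]
ft_force: [0.5, 0.3, -0.1]
finger_gap: 0.0919
grasp_force: 0.0
```

```bash
python3 go.py 465.2 -339.6 -8 72.5
```

```text
t 13.68 pos [ 464.  -340.1   -7.3] gap 91.9 F [ 0.5  0.3 -0.1] grip 0.0
 turn deg [ 0.01 -0.01 -0.13]  shift now [-1.   0.9  0.7]  shift after turn [-1.   0.9  0.7]
```

>>> {"name": "send_rows", "arguments": {"series": [[255,[-0.5,0.5,0],[0,0,0]],[255,[0,0,0],[0,0,0]],[255,[0,0,0],[0,0,0]],[255,[0,0,0],[0,0,0]],[255,[0,0,0],[0,0,0]]], "grip_force": 40}}

```text
t: 14.3
tool_pos: [0.4646, -0.3398, -0.0071]
orientation: [0.0, 0.153, 0.988, -0.0]
ft_force: [0.5, 0.4, -1.0]
finger_gap: 0.0439
grasp_force: 0.0
```

>>> {"name": "send_rows", "arguments": {"series": [[255,[0,0,0],[0,0,0]],[255,[0,0,0],[0,0,0]],[255,[0,0,0],[0,0,0]]]}}

```text
t: 14.68
tool_pos: [0.4645, -0.3401, -0.0071]
orientation: [0.0, 0.153, 0.988, -0.0]
ft_force: [0.2, -0.9, -0.3]
finger_gap: 0.0144
grasp_force: 0.4
```

>>> {"name": "send_rows", "arguments": {"series": [[255,[0,0,0],[0,0,0]],[255,[0,0,0],[0,0,0]],[255,[0,0,-10],[0,0,0]],[255,[0,0,-25],[0,0,0]],[255,[0,0,-30],[0,0,0]]]}}

```text
t: 15.3
tool_pos: [0.4641, -0.3392, 0.0584]
orientation: [-0.001, 0.153, 0.988, 0.0]
ft_force: [1.0, -0.4, -2.4]
finger_gap: 0.0134
grasp_force: 40.0
```

>>> {"name": "send_rows", "arguments": {"series": [[255,[0,0,-35],[0,0,-5]],[255,[0,0,-20],[0,0,-7.5]],[255,[0,0,0],[0,0,-7.5]],[255,[0,0,0],[0,0,-7.5]],[255,[0,0,0],[0,0,-7.5]]]}}

```text
t: 15.92
tool_pos: [0.4645, -0.3394, 0.1134]
orientation: [0.0, -0.153, 0.988, 0.0]
ft_force: [1.2, 0.1, -1.0]
finger_gap: 0.0137
grasp_force: 40.0
```

```bash
python3 go.py 623.7 -76.8 110 107.7
python3 - <<'E'
from m import *
for n in C:
    p=P[n]; m=near(n,[.74,-.05],.1)&(p[...,2]>.075)&(p[...,2]<.095); print(n,m.sum(),rect(n,m,.085)[0])
E
```

```text
t 15.93 pos [ 464.5 -339.4  113.4] gap 13.7 F [ 1.2  0.1 -1. ] grip 40.0
 turn deg [ 0.01  0.   -0.08]  shift now [-231.3  202.1    3.5]  shift after turn [-231.5  201.8    3.4]
top 633 ((740.8865356445312, -52.841278076171875), (61.150978088378906, 59.52507781982422), 42.59133529663086)Traceback (most recent call last):
  File "<stdin>", line 3, in <module>
  File "m.py", line 8, in rect
    cs,_=cv2.findContours(m.astype(np.uint8),0,cv2.CHAIN_APPROX_NONE); pts=np.vstack([c.reshape(-1,2) for c in cs])
                                                                           ~~~~~~~~~^^^^^^^^^^^^^^^^^^^^^^^^^^^^^^^
    return _nx.concatenate(arrs, 0, dtype=dtype, casting=casting)
           ~~~~~~~~~~~~~~~^^^^^^^^^^^^^^^^^^^^^^^^^^^^^^^^^^^^^^^
ValueError: need at least one array to concatenate
```

>>> {"name": "send_rows", "arguments": {"series": [[255,[-38.5,33.6,0],[0,0,0]],[255,[-38.5,33.6,0],[0,0,0]],[255,[-38.5,33.6,0],[0,0,0]],[255,[-38.5,33.6,0],[0,0,0]],[255,[-38.5,33.6,0],[0,0,0]]]}}

```text
t: 16.65
tool_pos: [0.5988, -0.1205, 0.1132]
orientation: [-0.0, -0.15, 0.989, -0.0]
ft_force: [1.0, -0.1, -1.5]
finger_gap: 0.0136
grasp_force: 40.0
```

>>> {"name": "send_rows", "arguments": {"series": [[255,[-38.5,33.6,0],[0,0,0]],[255,[0,0,20],[0,0,0]],[255,[0,0,20],[0,0,0]],[255,[0,0,0],[0,0,0]],[255,[0,0,0],[0,0,0]]]}}

```text
t: 17.27
tool_pos: [0.6247, -0.08, 0.0731]
orientation: [-0.0, -0.15, 0.989, -0.0]
ft_force: [1.0, -0.2, -1.6]
finger_gap: 0.0137
grasp_force: 40.0
```

```bash
cat > lid.py <<'E'
from m import *
import sys
B=np.array([578.8,64.3]); a=np.radians(107.7); u=np.array([np.cos(a),np.sin(a)]); v=np.array([-u[1],u[0]])
tp=r.observe()['tool_pos']; zt=tp[2]+.0071+.009   # lid top height
for n in C:
    p=P[n]; hsv=cv2.cvtColor(C[n]['pixels'],40)
    m=near(n,tp,.15)&(abs(p[...,2]-zt)<.006)
    m=comp(cv2.morphologyEx(m.astype(np.uint8),cv2.MORPH_OPEN,np.ones((3,3))))
    cs,_=cv2.findContours(m.astype(np.uint8),0,cv2.CHAIN_APPROX_NONE); w=plane(C[n],np.vstack(cs).reshape(-1,2),zt)[:,:2]*1e3-B
    X=w@u; Y=w@v; x0=X.max(); print(n,m.sum(),'z',np.median(p[m][:,2]).round(4),zt.round(4),'x range',X.min().round(1),x0.round(1))
    # long edges: for points within front 70 mm and not the end
    k=(X<x0-6)&(X>x0-75)
    for s in(1,-1):
        kk=k&(s*Y>30); 
        f=np.polyfit(X[kk],Y[kk],1); res=Y[kk]-np.polyval(f,X[kk]); g=abs(res)<2.0; f=np.polyfit(X[kk][g],Y[kk][g],1)
        print('  edge',s,g.sum(),'slope deg',np.degrees(np.arctan(f[0])).round(2),'Y at front',np.polyval(f,x0).round(1))
    # box rails, same camera
    mb=near(n,B/1e3,.13)&(p[...,2]>.044)&(p[...,2]<.058)
    if n=='top': print(' box',rect(n,mb,.05)[0])
E
python3 go.py 623.7 -76.8 70 107.7; python3 lid.py
python3 - <<'E'
from h import *
cv2.imwrite('pics/t4.png',cv2.resize(cap('top')['pixels'][110:290,200:400],None,fx=3.2,fy=3.2,interpolation=2))
E
```

```text
t 17.27 pos [624.7 -80.   73.1] gap 13.7 F [ 1.  -0.2 -1.6] grip 40.0
 turn deg [-0.03 -0.01 -0.49]  shift now [-0.   3.4  3.1]  shift after turn [-0.1  3.4  3.1]
top 722 z 0.088 0.0898 x range -138.1 -50.9
  edge 1 29 slope deg -4.28 Y at front 39.4
  edge -1 4 slope deg -39.6 Y at front -53.7
 box ((578.567626953125, 64.57040405273438), (128.2602996826172, 159.072998046875), 17.971288681030273)
side 1615 z 0.09 0.0898 x range -215.2 -50.6
  edge 1 20 slope deg -5.34 Y at front 43.0
  edge -1 5 slope deg -12.87 Y at front -46.8
```

View pics/t4.png

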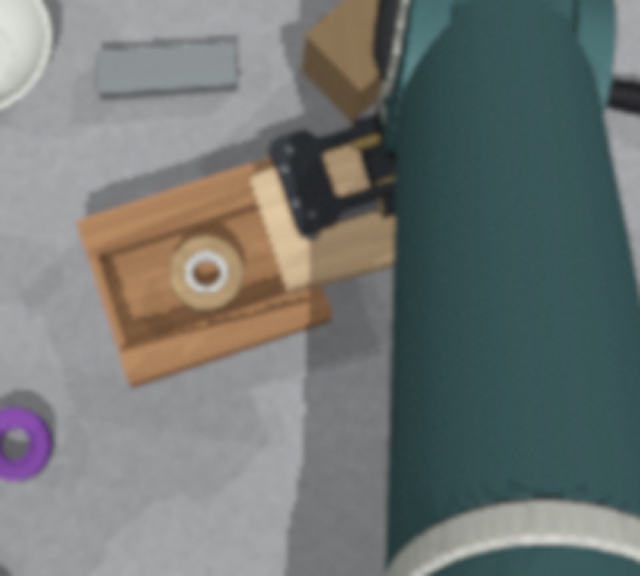

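The top crop shows the lid's narrow end (corners near (252,178) and (290,290)) hovering over the box's wide end. The roll is at (207,270) in the box. I'll fit lines for the lateral and yaw error.

```bash
cat > fit.py <<'E'
from m import *
tp=r.observe()['tool_pos']; zt=tp[2]+.0071+.009; p=P['top']; c=C['top']
B=np.array([578.8,64.4]); a=np.radians(107.7); u=np.array([np.cos(a),np.sin(a)]); v=np.array([-u[1],u[0]])
def pts(m,z):
    cs,_=cv2.findContours(m.astype(np.uint8),0,cv2.CHAIN_APPROX_NONE); w=plane(c,np.vstack(cs).reshape(-1,2),z)[:,:2]*1e3-B; return w@u,w@v
def fit(a,b,tol=1.6):
    f=np.polyfit(a,b,1)
    for _ in range(3): g=abs(b-np.polyval(f,a))<tol; f=np.polyfit(a[g],b[g],1)
    return np.degrees(np.arctan(f[0])).round(2),f[1].round(2),g.sum()
X,Y=pts(near('top',B/1e3,.13)&(p[...,2]>.044)&(p[...,2]<.058),.05)
for s in(1,-1):
    k=(abs(s*Y-64)<5)&(X<74)&(X>-30); print('rail outer',s,fit(X[k],Y[k]))
k=(abs(X-80)<5)&(abs(Y)<64)&(abs(Y)>44); print('far end',fit(Y[k],X[k]))
hsv=cv2.cvtColor(c['pixels'],40)
m=comp(cv2.morphologyEx((near('top',tp,.15)&(abs(p[...,2]-zt)<.007)).astype(np.uint8),cv2.MORPH_OPEN,np.ones((3,3))))
X,Y=pts(m,zt); x0=np.percentile(X,98); k=(X>x0-5)&(abs(Y)<36); print('lid front',fit(Y[k],X[k]),'  Y ext',Y[X>x0-5].min().round(1),Y[X>x0-5].max().round(1))
for s in(1,-1):
    k=(s*Y>34)&(X<x0-4)&(X>x0-70)
    if k.sum()>5: print('lid edge',s,k.sum(),fit(X[k]-x0,Y[k]), 'X',X[k].min(),X[k].max())
d=tp[:2]*1e3-B; print('tool in box',d@u,d@v)
E
python3 fit.py
```

```text
rail outer 1 (np.float64(0.01), np.float64(63.02), np.int64(42))
rail outer -1 (np.float64(0.25), np.float64(-63.19), np.int64(41))
far end (np.float64(-0.15), np.float64(78.77), np.int64(17))
lid front (np.float64(0.65), np.float64(-51.38), np.int64(30))   Y ext -45.2 41.2
lid edge 1 28 (np.float64(-2.91), np.float64(40.43), np.int64(23)) X -119.58597408320362 -55.331925703006206
lid edge -1 10 (np.float64(-28.82), np.float64(-50.04), np.int64(3)) X -69.24707058664762 -56.17443778486452
tool in box -150.58095705287099 -0.7600010781796319
```

>>> {"name": "send_rows", "arguments": {"series": [[255,[1,0,0],[0,0,-0.6]],[255,[0,0,10],[0,0,0]],[255,[0,0,10],[0,0,0]],[255,[0,0,0],[0,0,0]],[255,[0,0,0],[0,0,0]]]}}

```text
t: 18.15
tool_pos: [0.624, -0.0787, 0.0527]
orientation: [-0.0, -0.156, 0.988, 0.0]
ft_force: [0.2, -0.0, -3.1]
finger_gap: 0.0139
grasp_force: 40.0
```

```bash
python3 go.py 623.7 -76.8 32.9 107.8; python3 fit.py
cat > rows.py <<'E'
from fit import *
# colour: grey profile across the lid front strip and rails (box-frame lines at lid top height)
g=cv2.cvtColor(c['pixels'],6).astype(np.float32)
def prof(x,z,ys):
    w=np.c_[(B+x*u+ys[:,None]*v)/1e3,np.full(len(ys),z)]; q=proj(c,w).astype(np.float32); return cv2.remap(g,q[:,:1],q[:,1:],1).ravel()
ys=np.arange(-60,61,.5); P_=np.mean([prof(x,zt,ys) for x in np.arange(x0-11,x0-2.5,1)],0)
print([(float(y),int(i)) for y,i in zip(ys[::4],P_[::4]) if abs(y)>30])
E
python3 rows.py | tail -1
```

```text
t 18.15 pos [624.  -78.7  52.7] gap 13.9 F [ 0.2 -0.  -3.1] grip 40.0
 turn deg [ 0.   -0.01  0.17]  shift now [-0.3  1.9 19.8]  shift after turn [-0.3  1.9 19.8]
rail outer 1 (np.float64(0.07), np.float64(63.1), np.int64(42))
rail outer -1 (np.float64(0.27), np.float64(-63.18), np.int64(40))
far end (np.float64(-0.15), np.float64(78.77), np.int64(17))
lid front (np.float64(0.18), np.float64(-50.9), np.int64(28))   Y ext -43.0 40.0
lid edge 1 29 (np.float64(-3.3), np.float64(41.33), np.int64(27)) X -119.02683542112592 -54.12973124994704
lid edge -1 8 (np.float64(-18.55), np.float64(-46.43), np.int64(5)) X -66.78106656102753 -54.88667023036375
tool in box -150.20734372287973 0.23759967213183003
[(-60.0, 131), (-58.0, 138), (-56.0, 137), (-54.0, 133), (-52.0, 125), (-50.0, 116), (-48.0, 116), (-46.0, 140), (-44.0, 168), (-42.0, 185), (-40.0, 190), (-38.0, 192), (-36.0, 193), (-34.0, 194), (-32.0, 197), (32.0, 185), (34.0, 182), (36.0, 178), (38.0, 171), (40.0, 157), (42.0, 136), (44.0, 114), (46.0, 101), (48.0, 104), (50.0, 118), (52.0, 130), (54.0, 134), (56.0, 132), (58.0, 128), (60.0, 124)]
```

>>> {"name": "send_rows", "arguments": {"series": [[255,[0.3,0,7],[0,0,0]],[255,[0,0,4],[0,0,0]],[255,[0,0,3],[0,0,0]],[255,[0,0,0],[0,0,0]],[255,[0,0,0],[0,0,0]]]}}

```text
t: 18.98
tool_pos: [0.6238, -0.0789, 0.039]
orientation: [0.0, -0.156, 0.988, -0.0]
ft_force: [0.0, -0.1, -2.4]
finger_gap: 0.0139
grasp_force: 40.0
```

```bash
python3 go.py 623.7 -76.8 32.9 107.8; python3 rows.py | tail -6
python3 - <<'E'
from h import *
cv2.imwrite('pics/t5.png',cv2.resize(cap('top')['pixels'][140:240,220:330],None,fx=6,fy=6,interpolation=2))
E
```

```text
t 18.98 pos [623.8 -78.9  39. ] gap 13.9 F [ 0.  -0.1 -2.4] grip 40.0
 turn deg [-0.    0.01  0.16]  shift now [-0.5  2.   6.1]  shift after turn [-0.5  2.   6.1]
far end (np.float64(-0.15), np.float64(78.77), np.int64(17))
lid front (np.float64(-0.77), np.float64(-51.34), np.int64(28))   Y ext -43.8 40.5
lid edge 1 28 (np.float64(-4.89), np.float64(40.88), np.int64(28)) X -119.58117718195506 -54.51759769781838
lid edge -1 8 (np.float64(-4.99), np.float64(-43.62), np.int64(6)) X -67.34695703660881 -55.27736288644678
tool in box -150.19108149403112 0.6421190400533782
[(-60.0, 138), (-58.0, 135), (-56.0, 134), (-54.0, 133), (-52.0, 131), (-50.0, 125), (-48.0, 121), (-46.0, 133), (-44.0, 160), (-42.0, 180), (-40.0, 188), (-38.0, 191), (-36.0, 192), (-34.0, 193), (-32.0, 196), (32.0, 184), (34.0, 183), (36.0, 179), (38.0, 172), (40.0, 161), (42.0, 141), (44.0, 119), (46.0, 108), (48.0, 116), (50.0, 129), (52.0, 135), (54.0, 134), (56.0, 131), (58.0, 128), (60.0, 125)]
```

View pics/t5.png

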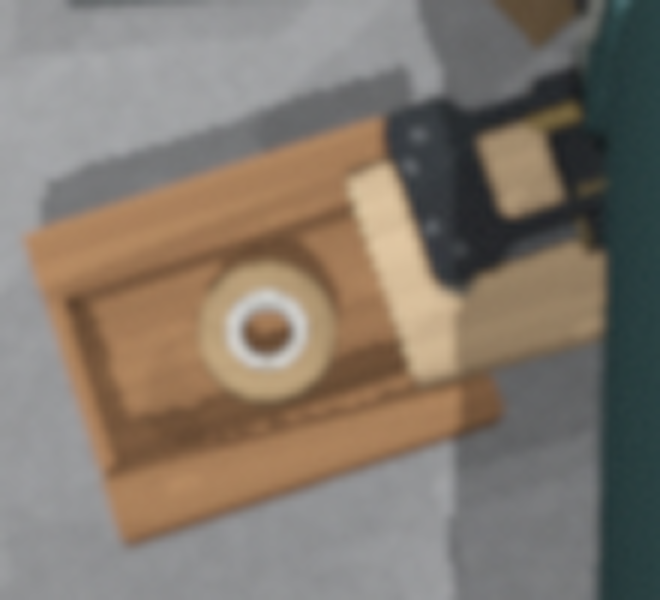

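The crop shows the lid's narrow end between the two rails (front corners (350,180) and (415,382)) with no contact force. I'll lower it on to the ledges.

>>> {"name": "send_rows", "arguments": {"series": [[255,[0,0,3],[0,0,0.1]],[255,[0,0,2],[0,0,0]],[255,[0,0,0],[0,0,0]]]}}

```text
t: 19.5
tool_pos: [0.6235, -0.0788, 0.0336]
orientation: [-0.0, -0.155, 0.988, 0.0]
ft_force: [-0.9, -0.2, -1.2]
finger_gap: 0.0136
grasp_force: 40.0
```

>>> {"name": "send_rows", "arguments": {"series": [[255,[0,0,1],[0,0,0]],[255,[0,0,0],[0,0,0]],[255,[0,0,0],[0,0,0]]]}}

```text
t: 19.88
tool_pos: [0.6237, -0.0789, 0.033]
orientation: [0.0, -0.155, 0.988, -0.0]
ft_force: [-0.2, 0.2, -2.4]
finger_gap: 0.0139
grasp_force: 40.0
```

>>> {"name": "send_rows", "arguments": {"series": [[255,[0,0,1],[0,0,0]],[255,[0,0,0],[0,0,0]],[255,[0,0,0],[0,0,0]]]}}

```text
t: 20.25
tool_pos: [0.6239, -0.079, 0.0324]
orientation: [0.0, -0.155, 0.988, -0.0]
ft_force: [-1.0, -1.0, 3.9]
finger_gap: 0.0139
grasp_force: 40.1
```

```bash
python3 go.py 584.9 45.2 32 107.8
```

```text
t 20.25 pos [623.9 -79.   32.4] gap 13.9 F [-1.  -1.   3.9] grip 40.1
 turn deg [-0.01  0.03  0.05]  shift now [ -1.  130.2   0.3]  shift after turn [ -0.9 130.2   0.4]
```

>>> {"name": "send_rows", "arguments": {"series": [[255,[-0.1,10,-0.3],[0,0,0]],[255,[-0.1,12,0],[0,0,0]],[255,[0,12,0],[0,0,0]],[255,[0,12,0],[0,0,0]],[255,[0,0,0],[0,0,0]]]}}

```text
t: 20.88
tool_pos: [0.6098, -0.0324, 0.0328]
orientation: [0.0, -0.156, 0.988, 0.001]
ft_force: [1.0, -0.4, 5.9]
finger_gap: 0.0137
grasp_force: 40.0
```

```bash
python3 go.py 584.9 45.2 32 107.8
```

```text
t 20.88 pos [609.8 -32.4  32.8] gap 13.7 F [ 1.  -0.4  5.9] grip 40.0
 turn deg [0.05 0.07 0.2 ]  shift now [-0.3 81.5  0.9]  shift after turn [ 0.  81.5  0.8]
```

>>> {"name": "send_rows", "arguments": {"series": [[255,[0,10,-0.3],[0,0,0.1]],[255,[0,10,0],[0,0,0]],[255,[0,10,0],[0,0,0]],[255,[0,10,0],[0,0,0]],[255,[0,0,0],[0,0,0]]]}}

```text
t: 21.5
tool_pos: [0.5972, 0.0054, 0.0329]
orientation: [0.0, -0.155, 0.988, 0.001]
ft_force: [0.9, -1.0, 6.3]
finger_gap: 0.0134
grasp_force: 40.0
```

```bash
python3 go.py 584.9 45.2 32 107.8; python3 rows.py | tail -6
```

```text
t 21.5 pos [597.2   5.4  32.9] gap 13.4 F [ 0.9 -1.   6.3] grip 40.0
 turn deg [0.06 0.03 0.07]  shift now [-0.5 41.7  0.9]  shift after turn [-0.4 41.7  0.9]
rail outer 1 (np.float64(0.05), np.float64(62.8), np.int64(22))
rail outer -1 (np.float64(0.19), np.float64(-63.17), np.int64(35))
far end (np.float64(-0.15), np.float64(78.77), np.int64(17))Traceback (most recent call last):
  File "rows.py", line 1, in <module>
    from fit import *
  File "fit.py", line 16, in <module>
    X,Y=pts(m,zt); x0=np.percentile(X,98); k=(X>x0-5)&(abs(Y)<36); print('lid front',fit(Y[k],X[k]),'  Y ext',Y[X>x0-5].min().round(1),Y[X>x0-5].max().round(1))
                                                                                     ~~~^^^^^^^^^^^
  File "fit.py", line 7, in fit
    f=np.polyfit(a,b,1)
    raise TypeError("expected non-empty vector for x")
TypeError: expected non-empty vector for x
```

>>> {"name": "send_rows", "arguments": {"series": [[255,[-0.1,8,-0.4],[0,0,0]],[255,[-0.1,8,0],[0,0,0]],[255,[0,8,0],[0,0,0]],[255,[0,6,0],[0,0,0]],[255,[0,0,0],[0,0,0]]]}}

```text
t: 22.22
tool_pos: [0.5879, 0.0321, 0.0329]
orientation: [-0.001, -0.155, 0.988, -0.0]
ft_force: [-0.5, -3.5, 5.6]
finger_gap: 0.0142
grasp_force: 40.0
```

>>> {"name": "send_rows", "arguments": {"series": [[255,[0,2,0],[0,0,0]],[255,[0,2,0],[0,0,0]],[255,[0,0,0],[0,0,0]],[255,[0,0,0],[0,0,0]]]}}

```text
t: 22.72
tool_pos: [0.5869, 0.0347, 0.0329]
orientation: [-0.001, -0.154, 0.988, -0.001]
ft_force: [0.0, -5.6, 4.8]
finger_gap: 0.0132
grasp_force: 40.0
```

```bash
python3 go.py 584.9 45.2 32 107.8
```

```text
t 22.73 pos [586.9  34.7  32.9] gap 13.2 F [ 0.  -5.6  4.8] grip 40.0
 turn deg [-0.05 -0.07 -0.07]  shift now [-1.3 10.6  0.9]  shift after turn [-1.4 10.6  0.9]
```

>>> {"name": "send_rows", "arguments": {"series": [[255,[-0.8,0,-0.6],[0,0,0]],[255,[0,2,0],[0,0,0]],[255,[0,2,0],[0,0,0]],[255,[0,0,0],[0,0,0]],[255,[0,0,0],[0,0,0]]]}}

```text
t: 23.35
tool_pos: [0.5853, 0.0384, 0.0329]
orientation: [-0.002, -0.154, 0.988, -0.001]
ft_force: [-2.4, -5.7, 3.5]
finger_gap: 0.014
grasp_force: 40.0
```

```bash
python3 go.py 584.9 45.2 32 107.8
```

```text
t 23.35 pos [585.3  38.4  32.9] gap 14.0 F [-2.4 -5.7  3.5] grip 40.0
 turn deg [-0.04 -0.19 -0.07]  shift now [-1.7  6.6  0.9]  shift after turn [-1.7  6.6  0.9]
```

>>> {"name": "send_rows", "arguments": {"series": [[255,[0.9,0,-0.3],[0,0,0]],[255,[0,1.5,0],[0,0,0]],[255,[0,1.5,0],[0,0,0]],[255,[0,0,0],[0,0,0]],[255,[0,0,0],[0,0,0]]]}}

```text
t: 23.98
tool_pos: [0.5838, 0.0426, 0.0331]
orientation: [-0.001, -0.155, 0.988, 0.0]
ft_force: [-2.3, -1.6, -4.1]
finger_gap: 0.0138
grasp_force: 40.0
```

```bash
python3 go.py 584.9 45.2 32 107.8
```

```text
t 23.98 pos [583.8  42.6  33.1] gap 13.8 F [-2.3 -1.6 -4.1] grip 40.0
 turn deg [ 0.06 -0.13 -0.01]  shift now [-1.8  2.1  1.1]  shift after turn [-1.8  2.1  1.1]
```

>>> {"name": "send_rows", "arguments": {"series": [[255,[0.5,0,0.5],[0,0,0]],[255,[0,1,0],[0,0,0]],[255,[0,0,0],[0,0,0]],[255,[0,1,0],[0,0,0]],[255,[0,0,0],[0,0,0]]]}}

```text
t: 24.6
tool_pos: [0.5839, 0.0426, 0.0331]
orientation: [-0.0, -0.154, 0.988, -0.001]
ft_force: [-2.2, -4.6, -3.9]
finger_gap: 0.0138
grasp_force: 40.0
```

```bash
python3 go.py 584.9 45.2 32 107.8
```

```text
t 24.6 pos [583.9  42.6  33.1] gap 13.8 F [-2.2 -4.6 -3.9] grip 40.0
 turn deg [-0.07 -0.05 -0.08]  shift now [-1.8  2.1  1.1]  shift after turn [-1.8  2.1  1.1]
```

>>> {"name": "send_rows", "arguments": {"series": [[255,[0.3,1,0.5],[0,0,0]],[255,[0,1,0],[0,0,0]],[255,[0,0,0],[0,0,0]],[255,[0,0,0],[0,0,0]]]}}

```text
t: 25.1
tool_pos: [0.5837, 0.0429, 0.033]
orientation: [0.0, -0.154, 0.988, -0.001]
ft_force: [-1.8, -7.1, -2.5]
finger_gap: 0.0139
grasp_force: 40.0
```

```bash
python3 go.py 584.9 45.2 32 107.8
python3 - <<'E'
from h import *
o=r.observe(); a=np.radians(107.8); print('push', -(o['ft_force'][:2]@[np.cos(a),np.sin(a)]))
E
```

```text
t 25.1 pos [583.7  42.9  33. ] gap 13.9 F [-1.8 -7.1 -2.5] grip 40.0
 turn deg [-0.16  0.01 -0.14]  shift now [-1.8  1.8  1. ]  shift after turn [-1.8  1.8  1. ]
push 6.247624599409998
```

>>> {"name": "send_rows", "arguments": {"series": [[255,[0.7,1,0.4],[0,0,0]],[255,[0.5,1,0],[0,0,0]],[255,[0,1,0],[0,0,0]],[255,[0,0,0],[0,0,0]],[255,[0,0,0],[0,0,0]]]}}

```text
t: 25.72
tool_pos: [0.5833, 0.0441, 0.0329]
orientation: [0.002, -0.153, 0.988, -0.002]
ft_force: [2.0, -10.3, -3.9]
finger_gap: 0.0139
grasp_force: 40.0
```

```bash
cat > f.py <<'E'
from h import *
import go; go.show(584.9,45.2,32,107.8)
F=np.mean([r.observe()['ft_force'] for _ in range(3)],0); a=np.radians(107.8); print('push',-(F[:2]@[np.cos(a),np.sin(a)]),'lat v',F[:2]@[-np.sin(a),np.cos(a)])
E
python3 f.py
```

```text
t 25.73 pos [583.3  44.1  32.9] gap 13.9 F [  2.  -10.3  -3.9] grip 40.0
 turn deg [-0.28  0.16 -0.18]  shift now [-1.8  0.5  0.9]  shift after turn [-1.9  0.5  0.9]
push 10.442585488153371 lat v 1.3039198550572884
```

>>> {"name": "send_rows", "arguments": {"series": [[255,[0.3,1,0],[0,0,0]],[255,[0,1,0],[0,0,0]],[255,[0,0,0],[0,0,0]],[255,[0,0,0],[0,0,0]]]}}

```text
t: 26.22
tool_pos: [0.5834, 0.0441, 0.0329]
orientation: [0.002, -0.153, 0.988, -0.003]
ft_force: [3.6, -12.9, -6.3]
finger_gap: 0.0138
grasp_force: 40.0
```

```bash
python3 f.py
python3 - <<'E'
from h import *
cv2.imwrite('pics/s6.png',cv2.resize(cap('side')['pixels'][170:260,240:345],None,fx=6,fy=6,interpolation=2))
E
```

```text
t 26.23 pos [583.4  44.1  32.9] gap 13.8 F [  3.6 -12.9  -6.3] grip 40.0
 turn deg [-0.4   0.22 -0.25]  shift now [-1.8  0.6  0.9]  shift after turn [-1.8  0.6  0.9]
push 13.342889987766368 lat v 0.54111206024942
```

View pics/s6.png

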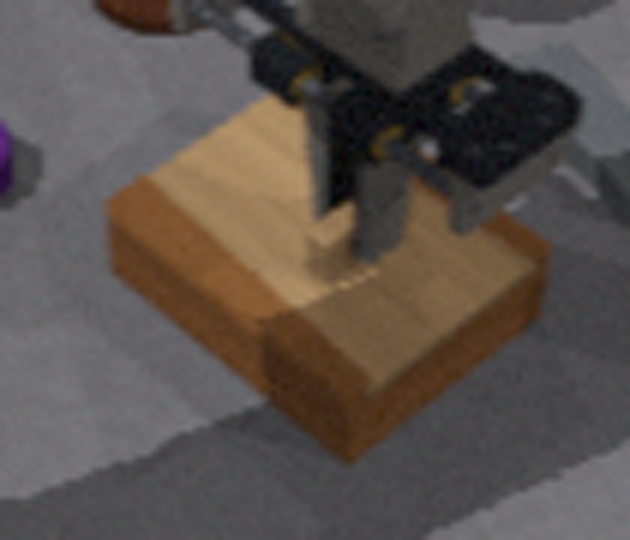

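The side crop shows the lid's wide end flush with the near end of the box (edge from (375,390) to (545,265)), seated between the rails, and it holds solid against a 13 N push. I'll relax the arm, release and back off.

>>> {"name": "send_rows", "arguments": {"series": [[255,[0,-3,1.5],[0,0,0]],[255,[0,0,0],[0,0,0]],[200,[0,0,0],[0,0,0]],[120,[0,0,0],[0,0,0]],[60,[0,0,0],[0,0,0]]]}}

```text
t: 26.9
tool_pos: [0.5817, 0.0483, 0.0311]
orientation: [0.001, -0.155, 0.988, 0.0]
ft_force: [-0.2, -1.1, -0.8]
finger_gap: 0.0379
grasp_force: 0.0
```

>>> {"name": "send_rows", "arguments": {"series": [[60,[0,0,0],[0,0,0]],[60,[0,0,0],[0,0,0]],[60,[0,0,0],[0,0,0]]]}}

```text
t: 27.28
tool_pos: [0.5811, 0.0473, 0.0309]
orientation: [0.0, -0.154, 0.988, 0.0]
ft_force: [-0.3, -0.4, 0.8]
finger_gap: 0.0673
grasp_force: 0.0
```

```bash
python3 f.py
```

```text
t 27.27 pos [581.1  47.3  30.9] gap 67.3 F [-0.3 -0.4  0.8] grip 0.0
 turn deg [ 0.    0.   -0.03]  shift now [-3.  -3.1 -1.1]  shift after turn [-3.  -3.1 -1.1]
push 0.3107376679912902 lat v 0.4243234811410931
```

Free with no contact force. Now I lift away and check the lid.

>>> {"name": "send_rows", "arguments": {"series": [[60,[0,-3,-20],[0,0,0]],[60,[0,0,-40],[0,0,0]],[60,[0,0,-50],[0,0,0]],[60,[0,0,-50],[0,0,0]],[60,[40,-40,0],[0,0,0]]]}}

```text
t: 27.9
tool_pos: [0.5601, -0.0025, 0.1951]
orientation: [0.005, -0.158, 0.987, 0.0]
ft_force: [0.2, -1.3, -0.6]
finger_gap: 0.0701
grasp_force: 0.0
```

>>> {"name": "send_rows", "arguments": {"series": [[60,[30,-50,0],[0,0,0]],[60,[0,-55,0],[0,0,0]],[60,[0,-55,0],[0,0,0]],[60,[0,-55,0],[0,0,0]],[60,[0,0,0],[0,0,0]]]}}

```text
t: 28.52
tool_pos: [0.5926, -0.2256, 0.1906]
orientation: [-0.0, -0.151, 0.989, -0.001]
ft_force: [-0.5, -0.2, -0.6]
finger_gap: 0.0704
grasp_force: 0.0
```

Run:
```python
from m import *
B=np.array([578.8,64.4]); a=np.radians(107.8); u=np.array([np.cos(a),np.sin(a)]); v=np.array([-u[1],u[0]])
for n in C:
    p=P[n]; m=near(n,B/1e3,.13)&(p[...,2]>.038)&(p[...,2]<.06)
    print(n,'box+lid',rect(n,m,.05)[0])
    h=near(n,B/1e3,.08)&(p[...,2]>.068)&(p[...,2]<.09); rr=rect(n,h,.077)[0]; print(' handle',rr,'in box (from B)',(np.array(rr[0])-B)@u,(np.array(rr[0])-B)@v,np.median(p[h][:,2]))
    q=p[near(n,B/1e3,.1)].reshape(-1,3); d=q[:,:2]*1e3-B; k=(abs(d@v)<38)&(abs(d@u)<78)&(q[:,2]<.056)
    print(' lid plane z',[np.median(q[k&(d@u>x)&(d@u<x+25),2]).round(4) for x in(-75,-50,0,25,50)])
im=C['top']['pixels'][110:330,100:400]; cv2.imwrite('pics/t7.png',cv2.resize(im,None,fx=2.5,fy=2.5,interpolation=2))
o=r.observe(); print(o['t'],o['tool_pos'],o['ft_force'])
```

```text
top box+lid ((578.6887817382812, 63.86865234375), (128.97166442871094, 160.0710906982422), 17.74613380432129)
 handle ((584.6452026367188, 44.712066650390625), (56.37428665161133, 13.942037582397461), 17.4686279296875) in box (from B) -20.532311027114183 0.4531195524483222 0.0754633232457965
 lid plane z [np.float64(0.0478), np.float64(0.0479), np.float64(0.0477), np.float64(0.0479), np.float64(0.0477)]
side box+lid ((575.7523803710938, 60.28046798706055), (136.0662841796875, 167.29718017578125), 17.93777847290039)
 handle ((582.0789184570312, 40.29674530029297), (60.28358459472656, 20.326040267944336), 16.20122718811035) in box (from B) -23.9517672380125 4.246297156686153 0.07678784326887858
 lid plane z [np.float64(0.0496), np.float64(0.0497), np.float64(0.0491), np.float64(0.0497), np.float64(0.0493)]
28.625 [ 0.59279194 -0.21986147  0.19037658] [ 0.37980432  1.03976955 -0.51930781]
```

The lid is home: about 0.5 mm from flush, level and straight. Handing in.

```bash
python3 -c "
from plant import r; print(r.sign_off())"
```

```text
the job is handed in; nothing more can be done
None
```

The narrow roll is lying flat on the box floor and the lid is pushed home within about 0.5 mm of flush after a 13 N push; I handed the job in at about 28.6 s, but it returned no verdict.

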